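# Dry-fit a moulded stone slip on a sloped bed

## Robot

A 6-joint arm with a two-finger parallel gripper is mounted at the origin on the work surface. World frame = base frame: x ahead of the robot, y to its left, z up, the work surface at z = 0. Lengths are in m, angles in rad, forces in N, time in s.
With the tool pointing down it reaches from about 0.4 to 0.825 m from the base axis. Payload 7 kg.
Tool frame: the origin (TCP) lies between the finger pads; the fingertips stand 14 mm ahead of it and the grasp point (between the pads) lies 5 mm behind it; y points along the fingers, x is the direction in which the jaws open and shut, and the axes are right-handed (so a half turn about y gives the same grasp; the last joint's range is limited). The gripper opens to 85 mm and grips with 20 to 120 N. Pads are 22 mm wide; open, the fingers measure 114 mm over their backs; the gripper's body (76 mm by 85 mm) begins 54 mm behind the grasp point. The pads swing forward as they close: fully open they stand 13 mm farther back than shut.
Start: joints at [-1.015, 0.359, 0.012, 0, -1.224, -0.288], TCP at [0.179, -0.651, 0.245] pointing down, gripper open.
Joint ranges: [-3.07, 3.07], [-1.43, 2.12], [-1.02, 1.25], [-3.03, 1.67], [-3.05, -0], [-3.03, 3.03]. Speed limits (rad/s): [2.39, 2.39, 3.01, 3.14, 3.14, 3.14].

## Interface

Orientations are given as a 3x3 rotation matrix whose columns are the frame's x, y, z axes.
In Python, from station import get_obs, viewer, workorder, spotter gives the robot as it stands.
- The arm moves only by the tool arm_command, never from a script. Its argument "increments" is a list of rows, each a list of 2 entries, a list of its own where there are three numbers: the shift along the world's x, y, z in cm, then the turn about the world's z in rad. In form: [[[dx, dy, dz], twist], ...]. A call has 1 to 8 rows; each row shifts and turns the pose as measured when the row begins; what a row does not reach is not made up. A row lasts 1/10 s, in which the tool goes at most 50 mm and 8.59 degrees, less where a joint would pass 70% of its speed; a pose out of reach is approached as far as the arm can. A call with a gripper value outside its range is refused whole. "claw" is the finger opening in cm, from 0 to 8.54, set as the call begins (left out, the last holds). The fingers move at their own pace and stop on an object; the grip force is fixed at half the most. Time passes only in rows, so rows that do not move let the fingers close. It gives the time, the measured TCP pose, the force and the opening at its end, in the units of the state.
- get_obs(): the state, without advancing time (a new reading comes with each control period).
- viewer.capture(name): name is "scene" or "top" or "wrist"; returns a dict with "color" (400x640x3 uint8, red, green, blue), "fx", "fy", "cx", "cy" (pixels), "pose" (4x4, takes a point from camera to world coordinates); the wrist camera has in their place "T_tool_cam" (4x4, takes a point from camera to tool coordinates, whose origin is the TCP and whose axes are the tool frame's). Camera axes: x right, y up, looking along -z (the intrinsics and any distortion apply to the point x, -y, -z); pixel columns grow to the right and rows downward; lengths in m; the calibration is good to about 2 mm. A picture is of the moment at which its call begins: read the wrist's pose just before it. There is no depth.
- workorder.finish_job(): hands the job in, once; it reports no verdict.
Trained networks look in a picture, given as the dict that the camera call returned (one of the last four; its "shot" number tells which), for a name from the list of things; names that differ only in an ending like _2 or _b are one class to them, and where a whole thing is asked for, a point or a joint stands for the part that bears it (a point fixed in the world has none). Each returns a list of dicts, best first, with "score" (0 to 1); they miss things now and then, are a little off and sometimes report something else, mostly with a low value. They report only what shows in the picture. A call takes as long as a camera call. They do not tell look-alikes from the thing itself.
- spotter.look_for(picture, target): "location" ([x, y, z] in m, in world coordinates, good to about 4 mm: the middle of the surface that is visible of it).
- spotter.outline_of(picture, target): "pixels" (400x640 bool, what is visible of it).
The state is a dict: "time": time; "q": joint angles; "joint_velocities": joint speeds; "joint_efforts": joint torques, N m; "eef_pos": TCP position; "ee_rot": TCP orientation; "ft_force": force on the tool from outside, world axes, zero at the start; "torque": the same for the moment, N m; "grip_width": opening from 0.0 (shut) to 1.0 (fully open).
Only numpy, scipy, OpenCV 4.12 (cv2) and the standard library are available. Lean on these libraries where they do the work, as an engineer would, in place of code of your own. Each camera call takes 0.05 s, during which the arm holds its last target.

## Task

First blow the bed clean by pushing the air valve's sprung plunger all the way down and letting it come back up. Then pick up the ribbed stone slip by its rib and press it gently, flat side flush, onto the middle of the sloped stone bed with the rib running straight up the slope, until the bed sinks a few millimetres on its springs. Finish while still gripping the slip and holding it pressed there; leave the mallet, chisel and offcut alone.

Things in the scene. Friction and masses are not known exactly. Their poses are not given: they have to be found in the camera images.
- slip: loose buff sandstone moulding: flat base 90 x 60 x 14 mm (x, y, z) with a rib on top along its whole x length, 28 mm wide (y) and 30 mm high above the base (44 mm overall). About 0.33 kg. Origin: centre of the underside; z up out of the rib. It starts lying flat on the bench, its rib within about 35 degrees of the straight-ahead direction (world x). Half-turn symmetric about z. Grip it across the rib (along its y).
- jig: tilting jig fixed to the bench: dark steel base plate 180 x 150 x 12 mm, origin at the centre of its underside, with hinge lugs, quadrant clamps and a small copper air nozzle at +y (all below 60 mm and lower than the bed's face). Its x axis is the horizontal uphill direction of the bed, which is back towards the robot within 20 degrees: the bed's high edge is nearest the robot and its face looks up and away from the robot.
- bed_face (a point): centre of the upper face of the stone bed plate (130 mm up the slope x 100 mm across, 16 mm thick) on the jig. Its z axis is the face's outward normal (up, leaning away from the robot), x points up the slope, y is level across it. The slope is locked at an angle that differs each time, between 12 and 31 degrees; the face's centre is about 80 to 100 mm above the bench. It moves with the bed as it sinks.
- bed (a joint): sinking of the stone bed plate along its own normal on its springs, m: 0 = up, 0.012 = bottomed. It starts to move at about 5 N of push normal to the face (less when the slip's weight is on it) and needs 1.2 N more per mm. 3 mm or more counts as pressed.
- plunger_top (a point): centre of the flat top of the air valve's black mushroom plunger, 42 mm across, 73 mm above the bench when up. The cap stands on a grey 70 x 70 x 35 mm block fixed to the bench. Presses straight down.
- plunger (a joint): how far the plunger is pushed down, m: 0 = up, 0.015 = fully down. Needs 3 N to start and 9 N to be fully down; springs back by itself.
- mallet: bystander: wooden mallet lying on its side, head 65 x 110 x 70 mm centred 90 mm along +x, round handle 150 mm long to -x; origin on the bench below the axis, 58 mm short of the head.
- chisel: bystander: steel stone chisel lying flat, about 185 mm long along x, 26 mm wide, 14 mm high; origin under the shank's middle.
- offcut: bystander: flat grey stone offcut without a rib, 110 x 75 x 22 mm; origin at the centre of the underside.
Things that resemble listed ones, but are neither listed nor needed, are in the scene too. What is shaped like the slip but black, purple or yellow is not meant.

How it is judged:
On the way:
1. the plunger is pushed fully down while the slip is not yet on the bed (value of joint plunger above 0.0135 m and distance between slip and bed_face above 0.08 m), for 0.1 s.
At the end, for the whole second after the job is handed in: Plunger back up; slip flush on the bed face (within 2 degrees, gap under 3 mm), centred within 18 mm each way, rib within 8 degrees of straight up the slope, still gripped by the rib and at rest, pressed so that the bed stays sunk 3 mm or more (value of joint plunger below 0.003 m and angle between the z axis of slip and the z axis of bed_face, either way round below 0.035 rad and angle between the x axis of slip and the x axis of bed_face, either way round below 0.14 rad and z of slip in the frame of bed_face between -0.003 and 0.003 m and x of slip in the frame of bed_face between -0.018 and 0.018 m and y of slip in the frame of bed_face between -0.018 and 0.018 m and value of joint bed above 0.003 m and contact force between the fingers and slip above 8 N and z of the grasp point in the frame of slip below 0.056 m and linear speed of slip below 0.01 m/s); the arm keeps its last pose, push and grip.
It fails at once if the slip is rammed against the bed (over 45 N) (contact force between slip and jig above 45 N).
It fails at once if the mallet is disturbed (distance of mallet from where it was at the start of the episode above 0.03 m).
It fails at once if the chisel is disturbed (distance of chisel from where it was at the start of the episode above 0.03 m).
It fails at once if the offcut is disturbed (distance of offcut from where it was at the start of the episode above 0.03 m).
It also fails if it takes over 58 s, if anything falls off the work surface, if the arm or the gripper's body presses on something with over 40 N, if the wrist force passes 120 N, or if a joint passes its speed limit or range.

## Working session

There is one attempt and no reset: what is moved stays moved. The work goes in short steps, Python scripts to look and compute and a tool call to move; the robot and the scene stay as the last step left them, time stands still between calls to the robot, and variables do not carry over. Pictures are saved under pics/ and viewed, and the job is handed in when it is done.

Besides the shell and the picture viewer there is one more tool, called after ">>>" as name(argument=value, ...) on one line, values as JSON. arm_command: Moves the arm, as the interface text tells. Its arguments: {"type":"object","properties":{"increments":{"type":"array"},"claw":{"type":"number"}},"required":["increments"]}

```bash
ls -la; mkdir -p pics; cat > h.py <<'E'
import numpy as np, cv2
from station import get_obs, viewer, workorder, spotter
def cap(n):
    o=get_obs(); p=viewer.capture(n)
    if 'pose' not in p:
        T=np.eye(4);T[:3,:3]=o['ee_rot'];T[:3,3]=o['eef_pos'];p['P']=T@np.array(p['T_tool_cam'])
    else: p['P']=np.array(p['pose'])
    return p
def save(p,n,crop=None,s=1):
    im=p['color'][:,:,::-1]
    if crop: a,b,c,d=crop; im=im[b:d,a:c]
    if s!=1: im=cv2.resize(im,None,fx=s,fy=s,interpolation=cv2.INTER_CUBIC)
    cv2.imwrite('pics/'+n,im)
def proj(p,X):
    X=np.atleast_2d(X);c=(X-p['P'][:3,3])@p['P'][:3,:3]
    return np.c_[p['cx']+p['fx']*c[:,0]/-c[:,2], p['cy']+p['fy']*-c[:,1]/-c[:,2]]
def ray(p,u,v):
    d=np.array([(u-p['cx'])/p['fx'],-(v-p['cy'])/p['fy'],-1]);return p['P'][:3,3],p['P'][:3,:3]@d
def onz(p,u,v,z):
    o,d=ray(p,u,v);return o+d*(z-o[2])/d[2]
E
python3 - <<'E'
from h import *
o=get_obs()
for k,v in o.items(): print(k,np.round(v,3).tolist())
for n in ('scene','top'):
    p=cap(n);save(p,n+'0.png');print(n,{k:(np.round(v,3).tolist()) for k,v in p.items() if k!='color'})
    for t in ('slip','jig','bed_face','plunger_top','mallet','chisel','offcut'):
        for r in spotter.look_for(p,t):print(n,t,round(r['score'],2),np.round(r['location'],3),proj(p,r['location']).round())
print(get_obs()['time'])
E
```

```text
total 12
drwxr-xr-x  3 agent agent 4096 Dec  7 02:07 .
drwxr-xr-x 23 root  root  4096 Dec  7 02:07 ..
drwxr-xr-x  2 agent agent 4096 Dec  7 02:07 pics
time 0.0
q [-1.015, 0.359, 0.011, -0.0, -1.224, -0.288]
joint_velocities [-0.0, -0.0, -0.0, 0.0, -0.001, -0.0]
joint_efforts [0.001, -58.333, 29.342, 6.937, -0.006, 0.0]
eef_pos [0.178, -0.651, 0.244]
ee_rot [[-0.265, -0.001, -0.964], [0.964, 0.002, -0.265], [0.002, -1.0, 0.0]]
ft_force [-0.182, -0.926, -0.37]
torque [0.008, 0.049, -0.051]
grip_width 1.0
scene {'fx': 496.049, 'fy': 496.049, 'cx': 321.237, 'cy': 201.562, 'pose': [[-0.539, -0.532, 0.653, 1.337], [0.842, -0.337, 0.421, 0.586], [-0.004, 0.777, 0.63, 0.868], [0.0, 0.0, 0.0, 1.0]], 'shot': 1, 'P': [[-0.539, -0.532, 0.653, 1.337], [0.842, -0.337, 0.421, 0.586], [-0.004, 0.777, 0.63, 0.868], [0.0, 0.0, 0.0, 1.0]]}
scene slip 0.94 [0.5   0.421 0.026] [[458. 268.]]
scene slip 0.93 [0.538 0.159 0.027] [[351. 236.]]
scene slip 0.93 [0.365 0.191 0.018] [[393. 206.]]
scene slip 0.8 [0.309 0.329 0.021] [[450. 211.]]
scene slip 0.74 [0.481 0.284 0.026] [[407. 241.]]
scene slip 0.73 [0
[... 737 characters left out ...]
.057, 0.998, 1.41], [0.0, 0.0, 0.0, 1.0]]}
top slip 0.98 [0.351 0.181 0.024] [[273. 261.]]
top slip 0.9 [0.3   0.321 0.025] [[223. 280.]]
top slip 0.75 [0.515 0.151 0.018] [[282. 202.]]
top slip 0.59 [0.466 0.269 0.03 ] [[240. 221.]]
top slip 0.57 [0.482 0.409 0.035] [[190. 216.]]
top slip 0.31 [0.713 0.278 0.027] [[236. 134.]]
top jig 0.66 [ 0.534 -0.034  0.076] [[348. 192.]]
top bed_face 0.65 [ 0.558 -0.03   0.105] [[347. 183.]]
top bed_face 0.47 [0.708 0.275 0.024] [[237. 136.]]
top plunger_top 0.55 [ 0.492 -0.275  0.071] [[437. 205.]]
top mallet 0.8 [ 0.727 -0.395  0.07 ] [[477. 119.]]
top chisel 0.85 [0.733 0.037 0.016] [[320. 125.]]
top offcut 0.83 [0.711 0.274 0.024] [[237. 135.]]
0.8
```

View pics/scene0.png

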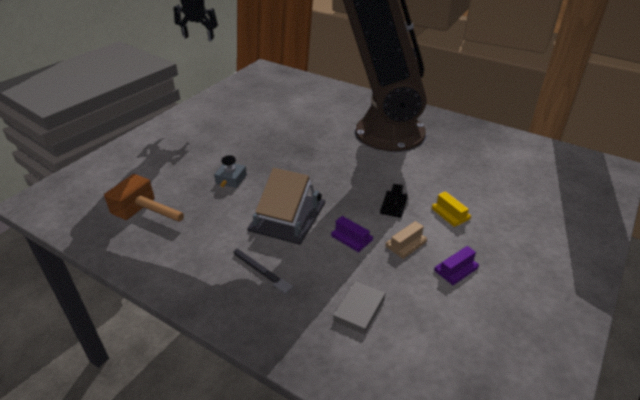

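View pics/top0.png

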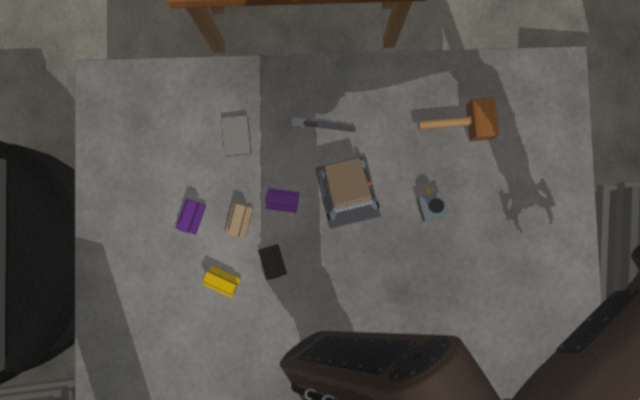

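```bash
cat > fit.py <<'E'
from h import *
from scipy.optimize import minimize
def box(x,y,z): return np.array([[a,b,c] for a in x for b in y for c in z])
PARTS=dict(
 slip=[box((-.045,.045),(-.03,.03),(0,.014)),box((-.045,.045),(-.014,.014),(.014,.044))],
 bed_face=[box((-.065,.065),(-.05,.05),(-.016,0))])
def mask(p,parts,R,t,sub=4):
    m=np.zeros((400*sub,640*sub),np.uint8)
    for P in parts:
        uv=proj(p,P@R.T+t); h=cv2.convexHull(((uv+.5)*sub).astype(np.float32)).astype(np.int32)
        cv2.fillConvexPoly(m,h,255)
    return cv2.resize(m,(640,400),interpolation=cv2.INTER_AREA)/255.
def Rz(a): c,s=np.cos(a),np.sin(a);return np.array([[c,-s,0],[s,c,0],[0,0,1]])
def Ry(a): c,s=np.cos(a),np.sin(a);return np.array([[c,0,s],[0,1,0],[-s,0,c]])
def iou(m,o): return np.minimum(m,o).sum()/np.maximum(m,o).sum()
E
python3 - <<'E'
from fit import *
ps=[]
for n in ('scene','top'):
    p=cap(n); 
    r=[r for r in spotter.outline_of(p,'slip')]
    gt=[[.481,.284,.026],[.466,.269,.03]][n=='top']; uv=proj(p,gt)[0]
    r=min(r,key=lambda r:np.hypot(*(np.argwhere(r['pixels']).mean(0)[::-1]-uv)))
    o=r['pixels'].astype(float); print(n,r['score'],o.sum(),np.argwhere(r['pixels']).mean(0)[::-1])
    ps.append((p,o))
    u,v=uv.astype(int); save(p,n+'_slip.png',(u-80,v-60,u+80,v+60),4)
    b=spotter.outline_of(p,'bed_face')
    for q in b: print('bed',q['score'],q['pixels'].sum(),np.argwhere(q['pixels']).mean(0)[::-1])
    np.savez('m_%s.npz'%n,slip=o,bed=b[0]['pixels'],**{k:p[k] for k in('P','fx','fy','cx','cy','color')})
for sel in ([0],[1],[0,1]):
  best=None
  for yaw in np.radians(np.arange(-35,36,10)):
    f=lambda x:-sum(iou(mask(*[ps[i][0]],PARTS['slip'],Rz(x[2]),np.array([x[0],x[1],0])),ps[i][1]) for i in sel)
    r=minimize(f,[.47,.275,yaw],method='Nelder-Mead',options=dict(initial_simplex=[[.47,.275,yaw],[.48,.275,yaw],[.47,.285,yaw],[.47,.275,yaw+.15]],xatol=1e-4,fatol=1e-4))
    if best is None or r.fun<best.fun: best=r
  print(sel,best.x,best.fun)
print(get_obs()['time'])
E
```

```text
scene 0.75 942.0 [406.89808917 239.81104034]
bed 0.66 1961 [282.58388577 194.70882203]
top 0.57 655.0 [238.79847328 220.65801527]
bed 0.58 1598 [347.6902378 181.8379224]
[0] [ 0.46509086  0.27588582 -0.25944567] -0.9524363905629719
[1] [ 0.46792287  0.27694763 -0.30265144] -0.9175154606699347
[0, 1] [ 0.46676256  0.27638006 -0.26870267] -1.8470895804525234
1.1
```

View pics/scene_slip.png

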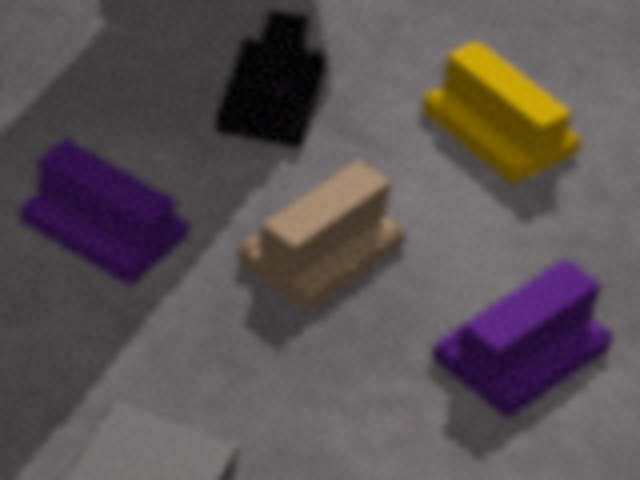

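```bash
python3 - <<'E'
from fit import *
ps=[]
for n in('scene','top'):
    d=np.load('m_%s.npz'%n);p={k:d[k] for k in d};ps.append((p,d['bed'].astype(float)))
# R: x uphill horizontally toward robot: yaw pi+-; face tilts up along x by th: x axis=(c,0,s)
def Rb(yaw,th): return Rz(yaw)@Ry(-th)
def f(x,sel): 
    return -sum(iou(mask(ps[i][0],PARTS['bed_face'],Rb(x[3],x[4]),x[:3]),ps[i][1]) for i in sel)
best=None
for yaw in np.pi+np.radians([-15,0,15]):
  for th in np.radians([15,22,29]):
    x0=np.array([.55,-.03,.09,yaw,th]);S=np.vstack([x0]+[x0+np.eye(5)[i]*[.01,.01,.01,.1,.1][i] for i in range(5)])
    r=minimize(f,x0,args=([0,1],),method='Nelder-Mead',options=dict(initial_simplex=S,xatol=1e-4,fatol=1e-4,maxiter=300))
    print(r.x[:3].round(4),np.degrees(r.x[3:]).round(1),r.fun)
    if best is None or r.fun<best.fun: best=r
x=best.x
vis=[]
for (p,o),n in zip(ps,('scene','top')):
    im=p['color'][:,:,::-1].copy();m=mask(p,PARTS['bed_face'],Rb(x[3],x[4]),x[:3])
    im=cv2.resize(im,None,fx=4,fy=4,interpolation=cv2.INTER_CUBIC)
    for mm,c in((m,(0,255,0)),(o,(0,0,255))):
        cs,_=cv2.findContours((cv2.resize(mm,None,fx=4,fy=4)>.5).astype(np.uint8),0,1);cv2.drawContours(im,cs,-1,c,1)
    u,v=proj(p,x[:3])[0].astype(int)*4;vis.append(im[v-260:v+260,u-200:u+200])
cv2.imwrite('pics/bedfit.png',np.hstack(vis))
E
```

```text
[ 0.5658 -0.0303  0.0997] [189.4  31.7] -1.8998740328715311
[ 0.5663 -0.0303  0.1005] [190.5  29.3] -1.9012256654335227
[ 0.5662 -0.03    0.1002] [190.3  30.8] -1.9061004038337779
[ 0.5659 -0.03    0.1003] [190.8  30. ] -1.9042634046658535
[ 0.5658 -0.0297  0.1005] [191.3  30.1] -1.9042112356556502
[ 0.5654 -0.03    0.0984] [191.1  30. ] -1.8985686200006446
[ 0.5655 -0.0301  0.1002] [191.6  30.7] -1.902385065617695
[ 0.5654 -0.0298  0.101 ] [191.6  27.1] -1.8916270035309926
[ 0.5652 -0.0293  0.1004] [191.8  28.4] -1.90034582623371
```

Enlarged crop of the candidates, in scene pixels: purple (351,236), purple (458,268), black (393,203), yellow (451,208) and buff (407,241). Only the buff one matches the sandstone description, and it has the rib. I'll check the bed fit next.

View pics/bedfit.png

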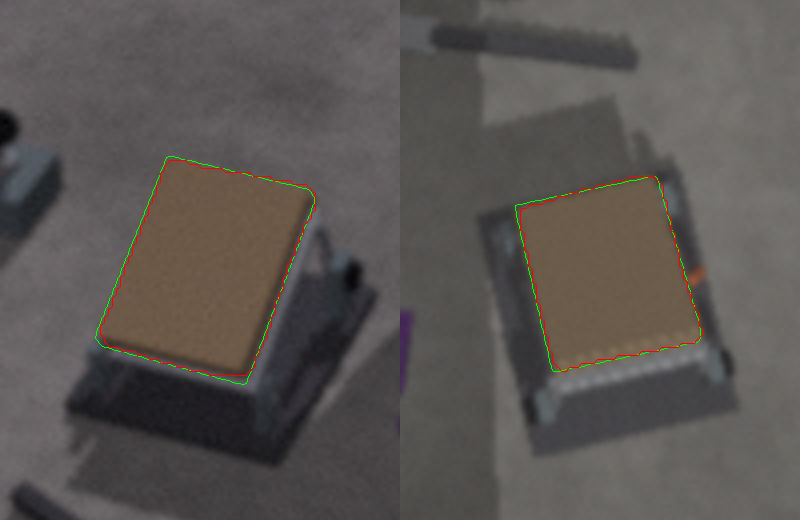

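>>> arm_command(increments=[[[3.1,3.7,0],0],[[3.1,3.7,0],0],[[3.1,3.7,0],0],[[3.1,3.7,0],0],[[3.1,3.7,0],0],[[3.1,3.7,0],0],[[3.1,3.7,-1],0],[[3.1,3.7,-1],0]], claw=0)

```text
time: 1.9
eef_pos: [0.4287, -0.3498, 0.226]
ee_rot: [[-0.255, 0.003, -0.967], [0.967, -0.002, -0.256], [-0.003, -1.0, -0.002]]
ft_force: [1.1, 0.0, 0.5]
grip_width: -0.001
```

```bash
python3 - <<'E'
from h import *
p=cap('wrist');save(p,'w1.png')
o=get_obs();print(o['eef_pos'])
for t in('plunger_top','slip','bed_face'):
    for r in spotter.look_for(p,t):
        uv=proj(p,r['location'])[0];print(t,r['score'],r['location'].__class__,np.round(r['location'],4),uv)
for r in spotter.outline_of(p,'plunger_top'):
    print('o',r['score'],r['pixels'].sum(),np.argwhere(r['pixels']).mean(0)[::-1])
E
```

```text
[ 0.43209963 -0.34559196  0.22444983]
plunger_top 0.68 <class 'list'> [ 0.4887 -0.2778  0.0749] [381.94053658 260.23100334]
slip 0.53 <class 'list'> [0.5123 0.109  0.0051] [636.5526208  316.97287153]
bed_face 0.88 <class 'list'> [ 0.5103 -0.0415  0.1196] [615.50604188 358.3688229 ]
bed_face 0.69 <class 'list'> [ 0.4868 -0.2768  0.0722] [382.96765495 257.65487565]
o 0.73 1198 [381.66110184 259.50584307]
```

View pics/w1.png

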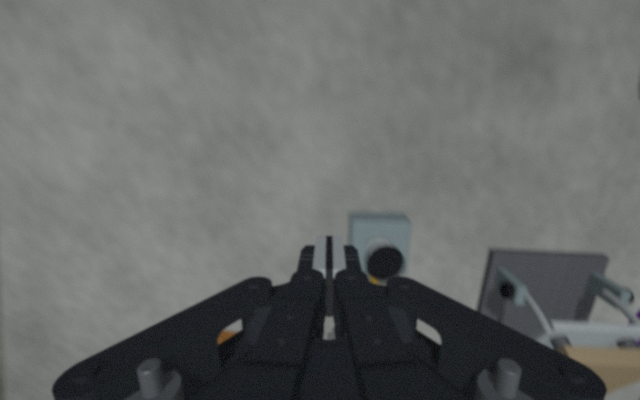

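>>> arm_command(increments=[[[2.9,3.5,0],0],[[2.9,3.5,-1],0],[[0,0,-4],0],[[0,0,-4],0],[[0,0,-1],0],[[0,0,0],0]])

```text
time: 2.75
eef_pos: [0.4856, -0.2874, 0.1273]
ee_rot: [[-0.245, 0.008, -0.97], [0.97, -0.006, -0.245], [-0.007, -1.0, -0.007]]
ft_force: [-0.2, -0.4, 0.7]
grip_width: -0.002
```

>>> arm_command(increments=[[[0.4,1.1,-1],0],[[0,0.2,-2],0],[[0,0,-1],0],[[0,0,-1],0],[[0,0,-1],0]])

```text
time: 3.25
eef_pos: [0.4931, -0.2772, 0.0728]
ee_rot: [[-0.241, 0.019, -0.97], [0.97, -0.009, -0.241], [-0.013, -1.0, -0.016]]
ft_force: [-5.0, 3.2, 9.0]
grip_width: -0.004
```

>>> arm_command(increments=[[[0,0,-0.5],0],[[0,0,-0.5],0],[[0,0,-0.5],0]])

```text
time: 3.55
eef_pos: [0.4935, -0.2775, 0.0715]
ee_rot: [[-0.246, 0.021, -0.969], [0.969, -0.013, -0.246], [-0.018, -1.0, -0.017]]
ft_force: [-17.6, 18.0, 52.4]
grip_width: 0.002
```

>>> arm_command(increments=[[[0,0,1],0],[[0,0,4.5],0],[[0,0,4.5],0],[[0,1,4.5],-0.06],[[0,4.9,1],-0.06],[[-0.2,4.9,0],-0.06],[[-0.2,4.9,0],-0.06],[[-0.2,4.9,0],-0.06]], claw=6)

```text
time: 4.35
eef_pos: [0.4901, -0.0719, 0.2412]
ee_rot: [[0.072, 0.032, -0.997], [0.997, -0.023, 0.071], [-0.021, -0.999, -0.033]]
ft_force: [1.6, 0.8, 0.6]
grip_width: 0.702
```

>>> arm_command(increments=[[[-0.5,4.9,0],-0.06],[[-0.5,4.9,0],-0.06],[[-0.5,4.9,0],-0.06],[[-0.5,4.9,0],-0.06],[[-0.4,4.9,0],-0.06],[[0,2,0],0],[[0,0,0],0]])

```text
time: 5.05
eef_pos: [0.4651, 0.204, 0.2459]
ee_rot: [[0.373, 0.035, -0.927], [0.928, -0.026, 0.372], [-0.011, -0.999, -0.042]]
ft_force: [-0.1, -0.2, 0.2]
grip_width: 0.702
```

```bash
cat > wslip.py <<'E'
from fit import *
import sys
p=cap('wrist');o=get_obs();print('tcp',np.round(o['eef_pos'],4),'xang',np.degrees(np.arctan2(o['ee_rot'][1][0],o['ee_rot'][0][0])).round(1),'y',np.round(np.array(o['ee_rot'])[:,1],3))
save(p,sys.argv[1])
L=spotter.look_for(p,'slip')
for r in L: print(round(r['score'],2),np.round(r['location'],4),proj(p,r['location']).round())
rs=spotter.outline_of(p,'slip');g=proj(p,[.467,.276,.03])[0]
rs=sorted(rs,key=lambda r:np.hypot(*(np.argwhere(r['pixels']).mean(0)[::-1]-g)))
ob=rs[0]['pixels'].astype(float);print('outl',rs[0]['score'],ob.sum(),np.argwhere(ob>0).mean(0)[::-1],g)
best=None
for yaw in (-.4,-.27,-.1):
    f=lambda x:-iou(mask(p,PARTS['slip'],Rz(x[2]),np.array([x[0],x[1],0])),ob)
    x0=np.array([.467,.276,yaw])
    r=minimize(f,x0,method='Nelder-Mead',options=dict(initial_simplex=[x0,x0+[.01,0,0],x0+[0,.01,0],x0+[0,0,.15]],xatol=1e-4,fatol=1e-4))
    if best is None or r.fun<best.fun: best=r
print(best.x.round(4),best.fun,'jaw angle',np.degrees(best.x[2])+90)
E
python3 wslip.py w2.png
```

```text
tcp [0.465  0.2029 0.2458] xang 68.1 y [ 0.034 -0.026 -0.999]
0.89 [0.3435 0.1842 0.0423] [[270.  69.]]
0.83 [0.46   0.2712 0.0415] [[387. 144.]]
0.74 [0.3319 0.327  0.0099] [[393.   6.]]
0.63 [0.476  0.4056 0.0415] [[512. 111.]]
0.61 [0.5099 0.1566 0.0395] [[309. 218.]]
outl 0.85 4031.0 [387.25427934 143.67452245] [390.78439939 146.66279354]
[ 0.466   0.2752 -0.2738] -0.9691990040113584 jaw angle 74.31472528246775
```

View pics/w2.png

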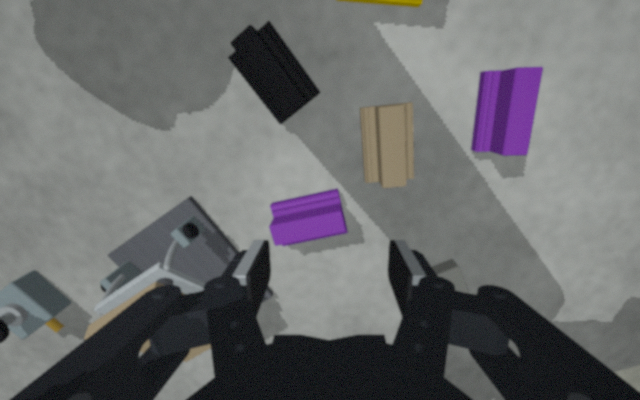

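>>> arm_command(increments=[[[0,3.6,0],0.05],[[0,3.6,-1],0.05],[[0,0,-4],0],[[0,0,-4],0],[[0,0,-4],0],[[0,0,-1.5],0],[[0,0,0],0]])

```text
time: 5.9
eef_pos: [0.4682, 0.2666, 0.0997]
ee_rot: [[0.288, 0.042, -0.957], [0.958, -0.018, 0.287], [-0.005, -0.999, -0.045]]
ft_force: [-0.1, -0.6, -0.1]
grip_width: 0.702
```

>>> arm_command(increments=[[[-0.2,0.9,-1],0.02],[[0,0,-2],0],[[0,0,-1],0],[[0,0,0],0]])

```text
time: 6.3
eef_pos: [0.4688, 0.2765, 0.0615]
ee_rot: [[0.268, 0.047, -0.962], [0.963, -0.013, 0.268], [0.0, -0.999, -0.048]]
ft_force: [-0.6, -0.3, -0.4]
grip_width: 0.699
```

```bash
python3 wslip.py w3.png
```

```text
tcp [0.4691 0.2767 0.0622] xang 74.4 y [ 0.047 -0.012 -0.999]
0.77 [0.5145 0.1685 0.0438] [[181. 352.]]
0.69 [0.4545 0.2789 0.0442] [[327. 222.]]
0.61 [0.348  0.1961 0.0416] [[84. 53.]]
0.6 [0.4754 0.4079 0.0367] [[572. 191.]]
outl 0.7 14489.0 [327.1332045  221.19221478] [328.37677307 232.73766284]
[ 0.4663  0.2753 -0.2734] -0.9825328728106792 jaw angle 74.33516812230903
```

View pics/w3.png

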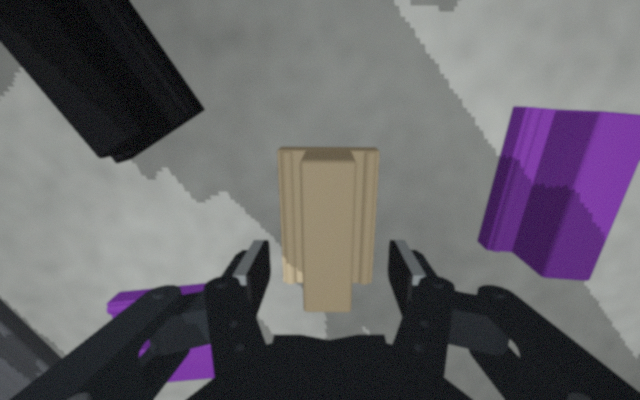

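>>> arm_command(increments=[[[-0.2,-0.1,-1],0],[[0,0,-0.9],0],[[0,0,-0.5],0],[[0,0,0],0]])

```text
time: 6.85
eef_pos: [0.4677, 0.2769, 0.0387]
ee_rot: [[0.268, 0.05, -0.962], [0.963, -0.008, 0.268], [0.005, -0.999, -0.05]]
ft_force: [-0.6, 0.2, 0.7]
grip_width: 0.705
```

>>> arm_command(increments=[[[-0.1,-0.1,-0.3],0],[[0,0,0],0],[[0,0,0],0],[[0,0,0],0],[[0,0,0],0],[[0,0,0],0]], claw=0)

```text
time: 7.45
eef_pos: [0.4668, 0.276, 0.0356]
ee_rot: [[0.268, 0.05, -0.962], [0.964, -0.009, 0.268], [0.005, -0.999, -0.051]]
ft_force: [0.1, -0.5, -0.4]
grip_width: 0.314
```

>>> arm_command(increments=[[[0,0,1.5],0],[[0,0,3],0],[[0,0,4],0],[[0,0,4],0],[[0.5,-3,4],0.04],[[1.6,-4,1],0.05],[[1.6,-4,0],0.05],[[1.6,-4,0],0.05]])

```text
time: 8.25
eef_pos: [0.5154, 0.1223, 0.213]
ee_rot: [[0.069, 0.047, -0.997], [0.998, -0.006, 0.069], [-0.003, -0.999, -0.047]]
ft_force: [1.0, 0.2, -3.6]
grip_width: 0.311
```

>>> arm_command(increments=[[[1.6,-4,0],0.05],[[1.6,-4,0],0.05],[[1,-3,0],0.04],[[0,0,0],0],[[0,0,0],0]])

```text
time: 8.75
eef_pos: [0.5561, 0.0023, 0.2104]
ee_rot: [[-0.071, 0.042, -0.997], [0.997, 0.001, -0.071], [-0.002, -0.999, -0.042]]
ft_force: [-0.2, 0.4, -4.1]
grip_width: 0.309
```

```bash
python3 - <<'E'
from h import *
p=cap('wrist');save(p,'w4.png')
x=np.array([.566,-.030,.100])
from fit import *
R=Rz(np.radians(190.5))@Ry(-np.radians(30))
C=np.array([[-.065,-.05,0],[.065,-.05,0],[.065,.05,0],[-.065,.05,0]])@R.T+x
print(proj(p,C).round(1),proj(p,x))
for r in spotter.outline_of(p,'bed_face'): print(r['score'],r['pixels'].sum())
im=p['color'][:,:,::-1].copy();cv2.polylines(im,[proj(p,C).astype(int)],True,(0,255,0),1);cv2.imwrite('pics/w4b.png',im)
p=cap('scene');save(p,'s4.png',(200,80,400,280),3)
E
```

```text
[[352.8 241. ]
 [345.6 133.7]
 [200.8 150.1]
 [254.3 250.8]] [[290.84537855 203.94428953]]
0.69 8562
```

View pics/w4b.png

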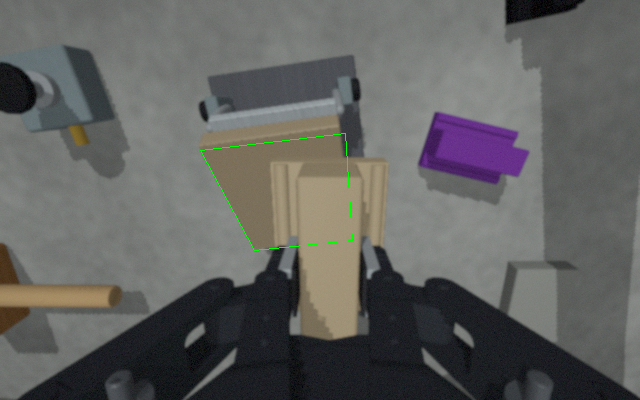

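View pics/s4.png

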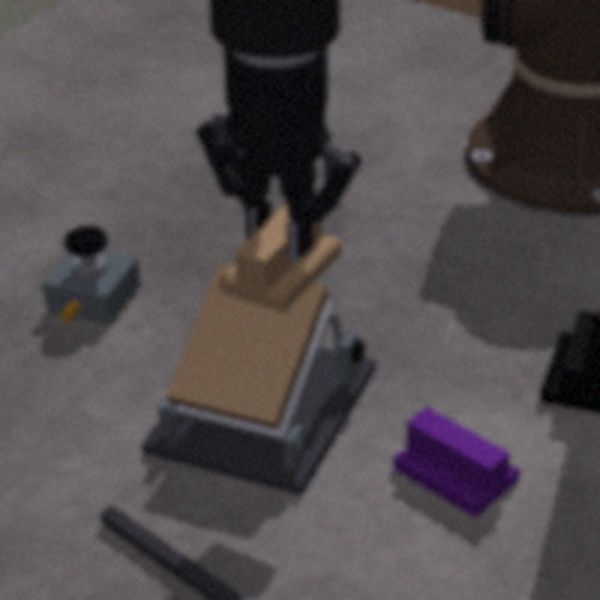

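>>> arm_command(increments=[[[0.3,-1.7,0],0.06],[[0.3,-1.6,0],0.05],[[0,0,-1],0],[[0,0,-1],0],[[0,0,0],0],[[0,0,0],0]])

```text
time: 9.5
eef_pos: [0.5611, -0.0236, 0.1892]
ee_rot: [[-0.193, 0.042, -0.98], [0.981, 0.007, -0.193], [-0.001, -0.999, -0.042]]
ft_force: [-0.5, -0.1, -3.6]
grip_width: 0.315
```

>>> arm_command(increments=[[[0.1,-0.7,-0.5],0],[[0,0,-0.5],0],[[0,0,-0.5],0],[[0,0,0],0]])

```text
time: 9.9
eef_pos: [0.5622, -0.0301, 0.1731]
ee_rot: [[-0.194, 0.042, -0.98], [0.981, 0.007, -0.194], [-0.001, -0.999, -0.043]]
ft_force: [-0.4, 0.4, -4.0]
grip_width: 0.315
```

```bash
python3 - <<'E'
from fit import *
o=get_obs();print(o['eef_pos'],o['ft_force'],o['torque'])
R=Rz(np.radians(190.5))@Ry(-np.radians(30));x=np.array([.566,-.030,.100])
C=np.array([[-.065,-.05,0],[.065,-.05,0],[.065,.05,0],[-.065,.05,0]])@R.T+x
p=cap('scene');im=p['color'][:,:,::-1].copy()
im=cv2.resize(im[80:280,200:400],None,fx=3,fy=3,interpolation=cv2.INTER_CUBIC)
cv2.polylines(im,[((proj(p,C)-[200,80]+.5)*3).astype(int)],True,(0,255,0),1);cv2.imwrite('pics/s5.png',im)
E
```

```text
[ 0.56222663 -0.03014409  0.17311742] [-0.35998548  0.38847665 -4.03449989] [-0.01633298  0.24087841  0.01642832]
```

View pics/s5.png

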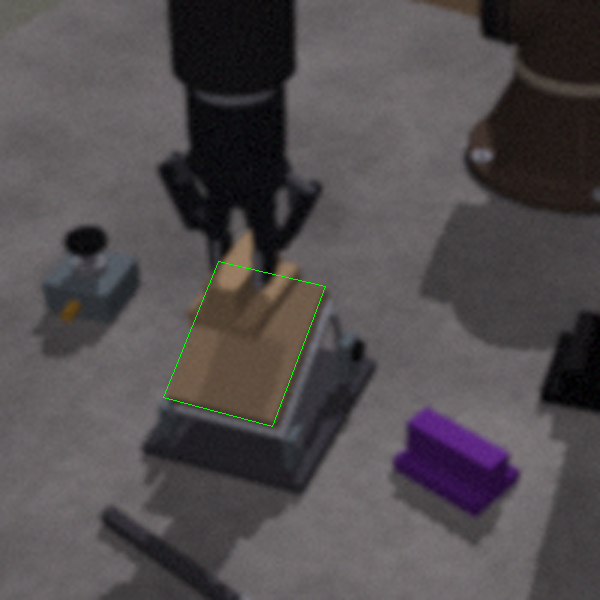

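>>> arm_command(increments=[[[0,0,-0.4],0],[[0,0,-0.4],0],[[0,0,0],0]])

```text
time: 10.25
eef_pos: [0.5627, -0.0302, 0.1652]
ee_rot: [[-0.194, 0.043, -0.98], [0.981, 0.007, -0.194], [-0.001, -0.999, -0.044]]
ft_force: [0.2, -0.0, -4.9]
grip_width: 0.316
```

>>> arm_command(increments=[[[0,0,-0.3],0],[[0,0,-0.3],0],[[0,0,0],0]])

```text
time: 10.55
eef_pos: [0.5628, -0.0301, 0.1588]
ee_rot: [[-0.194, 0.043, -0.98], [0.981, 0.007, -0.194], [-0.001, -0.999, -0.044]]
ft_force: [0.3, -0.4, -3.4]
grip_width: 0.316
```

>>> arm_command(increments=[[[0.1,0,-0.3],0],[[0.1,0,-0.3],0],[[0,0,0],0]])

```text
time: 10.85
eef_pos: [0.5666, -0.03, 0.1541]
ee_rot: [[-0.195, 0.047, -0.98], [0.981, 0.007, -0.195], [-0.002, -0.999, -0.047]]
ft_force: [-0.8, 1.5, 2.5]
grip_width: 0.313
```

>>> arm_command(increments=[[[0.2,0,-0.3],0],[[0.2,0,-0.3],0],[[0,0,0],0]])

```text
time: 11.15
eef_pos: [0.5726, -0.0298, 0.1497]
ee_rot: [[-0.196, 0.051, -0.979], [0.981, 0.007, -0.196], [-0.003, -0.999, -0.051]]
ft_force: [0.4, 0.4, 5.0]
grip_width: 0.313
```

>>> arm_command(increments=[[[0.1,0,-0.4],0],[[0.1,0,-0.4],0],[[0,0,0],0]])

```text
time: 11.45
eef_pos: [0.5769, -0.0297, 0.1439]
ee_rot: [[-0.197, 0.055, -0.979], [0.98, 0.007, -0.197], [-0.004, -0.998, -0.056]]
ft_force: [-0.6, 1.4, 8.0]
grip_width: 0.312
```

```bash
python3 - <<'E'
from fit import *
o=get_obs();print(o['eef_pos'],o['ft_force'],o['torque'])
p=cap('wrist');save(p,'w6.png')
p=cap('scene');save(p,'s6.png',(220,120,340,240),5)
E
```

```text
[ 0.57686954 -0.02973145  0.14386195] [-0.60518681  1.4374323   8.00244995] [ 0.36236371  0.76164744 -0.07227319]
```

View pics/w6.png

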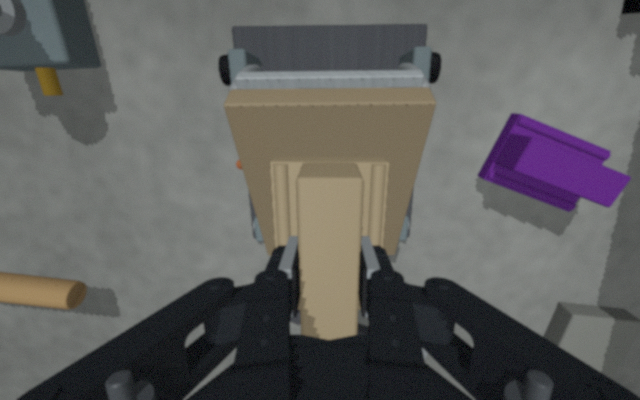

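View pics/s6.png

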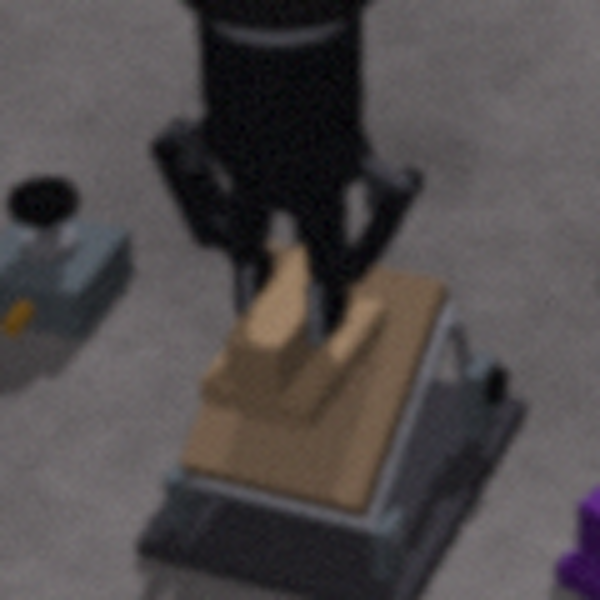

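>>> arm_command(increments=[[[0,0,-0.4],0],[[0,0,-0.4],0],[[0,0,0],0]])

```text
time: 11.85
eef_pos: [0.5808, -0.0293, 0.1402]
ee_rot: [[-0.198, 0.064, -0.978], [0.98, 0.008, -0.198], [-0.005, -0.998, -0.065]]
ft_force: [-1.2, 1.5, 9.9]
grip_width: 0.31
```

>>> arm_command(increments=[[[-0.1,0,-0.3],0],[[-0.1,0,-0.3],0],[[-0.1,0,-0.3],0]])

```text
time: 12.15
eef_pos: [0.5834, -0.0287, 0.1364]
ee_rot: [[-0.201, 0.077, -0.977], [0.98, 0.008, -0.201], [-0.007, -0.997, -0.077]]
ft_force: [0.8, -0.8, 10.7]
grip_width: 0.315
```

>>> arm_command(increments=[[[0,0,1.5],0],[[-0.7,0,1],0],[[-0.7,0,0],0],[[0,0,0],0]])

```text
time: 12.55
eef_pos: [0.5667, -0.0287, 0.1594]
ee_rot: [[-0.199, 0.073, -0.977], [0.98, 0.009, -0.199], [-0.006, -0.997, -0.073]]
ft_force: [-0.1, -0.1, -3.0]
grip_width: 0.312
```

```bash
cat > inhand.py <<'E'
from fit import *
import sys
def run(name=None):
    o=get_obs();p=cap('wrist')
    if name: save(p,name)
    g=np.array(o['eef_pos'])
    rs=spotter.outline_of(p,'slip')
    c=proj(p,g)[0]
    rs=[r for r in rs if r['pixels'].sum()>5000]
    r=min(rs,key=lambda r:np.hypot(*(np.argwhere(r['pixels']).mean(0)[::-1]-[330,240])))
    ob=r['pixels'].astype(float)
    Rt=np.array(o['ee_rot']); G=g-Rt[:,1]*.005
    # slip frame in tool: slip y = tool x, slip z=-tool y, slip x = y cross z
    ys=Rt[:,0];zs=-Rt[:,1];xs=np.cross(ys,zs);R0=np.c_[xs,ys,zs]
    vis=np.zeros((400,640));vis[:232]=1   # above gripper bodies
    def pose(x): # x: pitch, along rib shift, height of grasp in slip, lateral, yaw
        R=R0@Rz(x[4])@Ry(x[0]); t=G-R@np.array([x[1],x[3],x[2]]);return R,t
    def f(x):
        m=mask(p,PARTS['slip'],*pose(x));return -iou(m*vis,ob*vis)+ 2*(x[2]-.041)**2/.01**2*.002
    best=None
    for a in(-.5,-.25,0,.25,.5):
        x0=np.array([a,0,.041,0,0]);S=np.vstack([x0]+[x0+np.eye(5)[i]*[.1,.008,.004,.004,.05][i] for i in range(5)])
        q=minimize(f,x0,method='Nelder-Mead',options=dict(initial_simplex=S,xatol=1e-4,fatol=1e-5,maxiter=350))
        if best is None or q.fun<best.fun:best=q
    R,t=pose(best.x)
    print('score',r['score'],'iou',-best.fun,'x',best.x.round(4))
    up=R[:,0] if R[0,0]<0 else -R[:,0]
    print('slip pos',t.round(4),'rib slope deg (toward robot up)',np.degrees(np.arcsin(up[2])).round(1),'yaw',np.degrees(np.arctan2(up[1],up[0])).round(1),'roll',np.degrees(np.arcsin(R[2,1])).round(1))
    print('ft',np.round(o['ft_force'],1),'tcp',np.round(o['eef_pos'],4))
    return best.x,p,ob
if __name__=='__main__': run(sys.argv[1] if len(sys.argv)>1 else None)
E
python3 inhand.py w7.png
```

```text
score 0.63 iou 0.9943213428642423 x [0.0973 0.0014 0.0393 0.0006 0.0024]
slip pos [ 0.5642 -0.03    0.1251] rib slope deg (toward robot up) 1.4 yaw -168.4 roll -0.4
ft [-0.1 -0.1 -3. ] tcp [ 0.5667 -0.0287  0.1594]
```

View pics/w7.png

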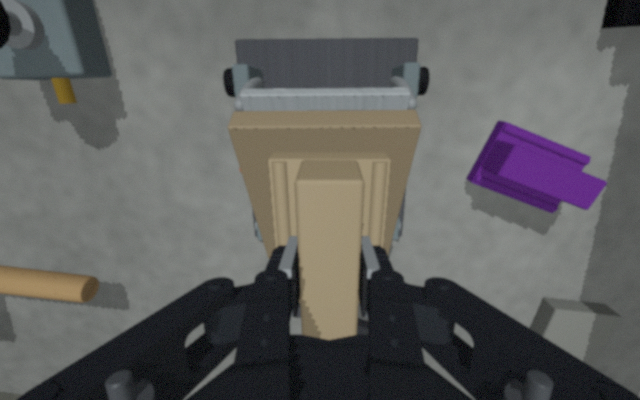

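>>> arm_command(increments=[[[0,0,-0.5],0],[[0,0,-0.5],0],[[0,0,-0.5],0],[[0,0,-0.5],0],[[0,0,-0.5],0]])

```text
time: 13.15
eef_pos: [0.5743, -0.0278, 0.1379]
ee_rot: [[-0.203, 0.086, -0.975], [0.979, 0.008, -0.203], [-0.009, -0.996, -0.086]]
ft_force: [0.9, 1.6, 10.5]
grip_width: 0.318
```

>>> arm_command(increments=[[[-0.2,0,-0.6],0],[[-0.2,0,-0.6],0],[[-0.2,0,-0.6],0]])

```text
time: 13.45
eef_pos: [0.5794, -0.0263, 0.1265]
ee_rot: [[-0.207, 0.108, -0.972], [0.978, 0.009, -0.208], [-0.013, -0.994, -0.107]]
ft_force: [4.3, 0.2, 9.2]
grip_width: 0.315
```

```bash
python3 inhand.py w8.png
```

```text
score 0.56 iou 0.9916751172876458 x [ 5.103e-01 -7.000e-04  4.130e-02  7.000e-04 -4.000e-04]
slip pos [ 0.5638 -0.0307  0.0932] rib slope deg (toward robot up) 23.1 yaw -168.4 roll -0.7
ft [4.3 0.2 9.2] tcp [ 0.5794 -0.0263  0.1265]
```

>>> arm_command(increments=[[[0,0,-0.4],0],[[0,0,-0.4],0],[[0,0,0],0]])

```text
time: 13.85
eef_pos: [0.5866, -0.0251, 0.1232]
ee_rot: [[-0.21, 0.121, -0.97], [0.978, 0.011, -0.21], [-0.015, -0.993, -0.121]]
ft_force: [-0.6, 1.6, 7.2]
grip_width: 0.317
```

```bash
python3 inhand.py w9.png
```

```text
score 0.75 iou 0.9914435655227645 x [ 5.379e-01  1.300e-03  3.950e-02  5.000e-04 -2.300e-03]
slip pos [ 0.5694 -0.0298  0.0926] rib slope deg (toward robot up) 23.9 yaw -168.4 roll -0.9
ft [-0.6  1.6  7.2] tcp [ 0.5866 -0.0251  0.1232]
```

>>> arm_command(increments=[[[-0.3,0,-0.6],0],[[-0.3,0,-0.6],0],[[-0.3,0,-0.6],0]])

```text
time: 14.25
eef_pos: [0.5882, -0.0237, 0.1126]
ee_rot: [[-0.215, 0.142, -0.966], [0.977, 0.012, -0.215], [-0.019, -0.99, -0.141]]
ft_force: [0.5, -1.4, 15.8]
grip_width: 0.313
```

```bash
python3 inhand.py w10.png; python3 - <<'E'
from h import *
p=cap('scene');save(p,'s10.png',(220,120,340,240),5)
E
```

```text
score 0.96 iou 0.9905205825930512 x [ 0.622   0.0018  0.0393  0.0007 -0.0045]
slip pos [ 0.5684 -0.0292  0.0836] rib slope deg (toward robot up) 27.5 yaw -168.4 roll -1.1
ft [ 0.5 -1.4 15.8] tcp [ 0.5882 -0.0237  0.1126]
```

View pics/s10.png

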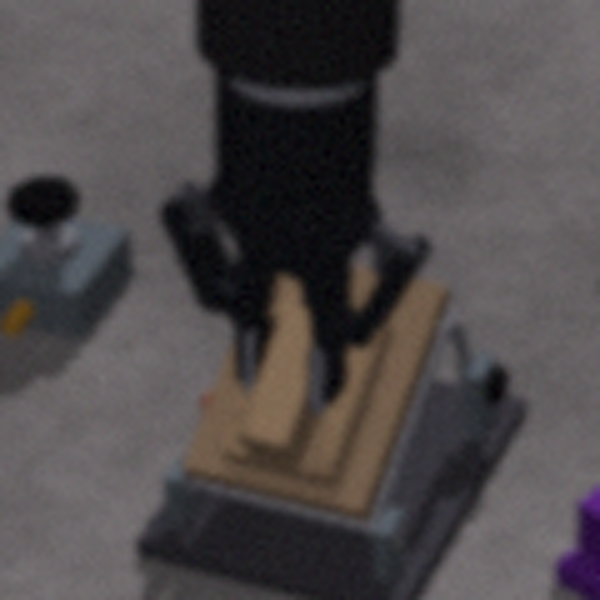

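View pics/w10.png

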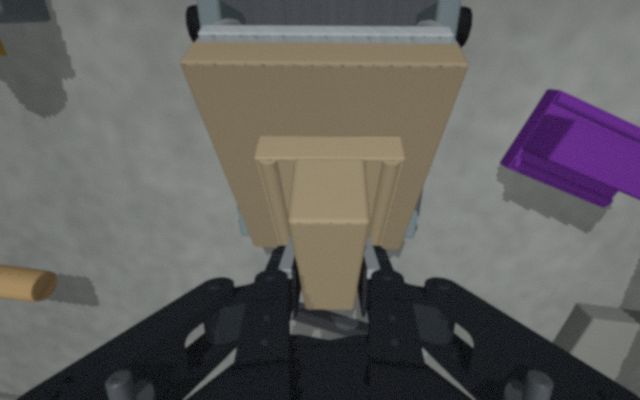

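```bash
cat > bedhom.py <<'E'
from fit import *
p=cap('wrist');im=p['color'][:,:,::-1].copy()
r=spotter.outline_of(p,'bed_face');print([(q['score'],q['pixels'].sum()) for q in r])
s=spotter.outline_of(p,'slip');print([(q['score'],q['pixels'].sum()) for q in s])
big=cv2.resize(im,None,fx=2,fy=2,interpolation=cv2.INTER_CUBIC)
b=r[0]['pixels']
cs,_=cv2.findContours(b.astype(np.uint8),0,1);cv2.drawContours(big,[c*2 for c in cs],-1,(0,255,0),1)
cs,_=cv2.findContours(s[0]['pixels'].astype(np.uint8),0,1);cv2.drawContours(big,[c*2 for c in cs],-1,(0,0,255),1)
cv2.imwrite('pics/bh.png',big[40:540,300:1000])
E
python3 bedhom.py; python3 -c "
from h import *
print(get_obs()['ft_force'],get_obs()['eef_pos'],get_obs()['time'])"
```

```text
[(0.75, np.int64(31687))]
[(0.85, np.int64(10809)), (0.56, np.int64(18049))]
[ 1.64671735 -0.49229926 15.16106713] [ 0.58847837 -0.02360105  0.11306679] 14.55
```

View pics/bh.png

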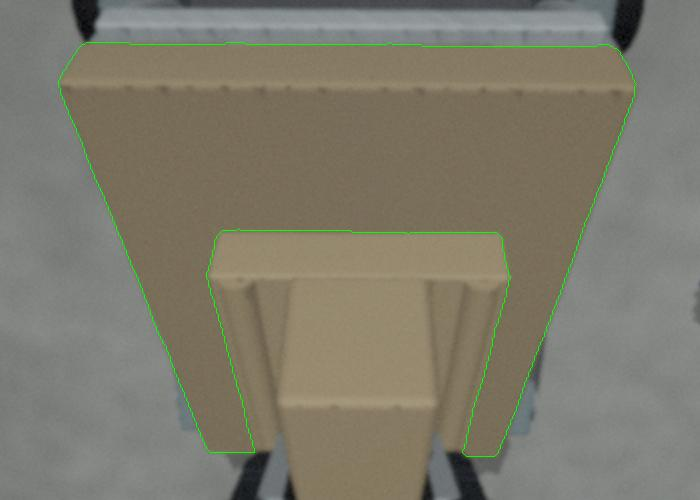

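```bash
cat > pnp.py <<'E'
from fit import *
def solve(p,obj,uv):
    K=np.array([[p['fx'],0,p['cx']],[0,p['fy'],p['cy']],[0,0,1.]])
    ok,rv,tv=cv2.solvePnP(np.array(obj,float),np.array(uv,float),K,None)
    pr,_=cv2.projectPoints(np.array(obj,float),rv,tv,K,None)
    R=cv2.Rodrigues(rv)[0];F=np.diag([1,-1,-1.])
    Rw=p['P'][:3,:3]@F@R;tw=p['P'][:3,:3]@F@tv[:,0]+p['P'][:3,3]
    return Rw,tw,np.abs(pr[:,0]-uv).max()
E
python3 - <<'E'
from pnp import *
p=cap('wrist')
uv=lambda L:[((x+300)/2,(y+40)/2) for x,y in L]
# bed x uphill (toward img top), y: z up => image right is? bed x toward robot(-x), z up -> y = z cross x = world -y
obj=[[.065,.05,0],[.065,-.05,0],[-.065,.05,0],[-.065,-.05,0]]
for sgn in(1,-1):
    o2=[[a,b*sgn,c] for a,b,c in obj]
    R,t,e=solve(p,o2,uv([(60,84),(635,88),(207,452),(498,456)]))
    print('bed',t.round(4),'slope',np.degrees(np.arcsin(R[2,0])).round(1),'yaw',np.degrees(np.arctan2(R[1,0],R[0,0])).round(1),'n',R[:,2].round(3),e.round(2))
    if R[2,2]>0: Rb,tb=R,t; K=sgn
H,_=cv2.findHomography(np.array(uv([(60,84),(635,88),(207,452),(498,456)])),np.array(obj)[:,:2])
print(cv2.perspectiveTransform(np.array([uv([(218,232),(501,233)])]),H))
E
python3 inhand.py
```

```text
bed [ 0.5591 -0.0332  0.0877] slope 27.8 yaw -168.1 n [0.456 0.102 0.884] 0.41
bed [ 0.5591 -0.0332  0.0877] slope 27.8 yaw -168.1 n [-0.456 -0.102 -0.884] 0.41
[[[ 0.03218692  0.02833997]
  [ 0.03266679 -0.03288893]]]
score 0.8 iou 0.9895258331414911 x [ 0.6329  0.001   0.0399  0.0008 -0.0084]
slip pos [ 0.5688 -0.0291  0.0833] rib slope deg (toward robot up) 28.1 yaw -168.6 roll -1.0
ft [ 2.7 -1.3 14. ] tcp [ 0.5885 -0.0236  0.1131]
```

>>> arm_command(increments=[[[0,0,1],0],[[-0.5,-0.1,1],0],[[-0.8,-0.2,0.5],0],[[0,0,0],0],[[0,0,0],0]])

```text
time: 15.2
eef_pos: [0.5768, -0.0264, 0.1384]
ee_rot: [[-0.215, 0.146, -0.966], [0.977, 0.013, -0.215], [-0.019, -0.989, -0.145]]
ft_force: [-0.7, -0.4, -4.1]
grip_width: 0.316
```

```bash
python3 inhand.py w11.png;python3 bedhom.py
```

```text
score 0.94 iou 0.9927366237580929 x [6.053e-01 1.800e-03 3.930e-02 6.000e-04 2.000e-03]
slip pos [ 0.5577 -0.0318  0.109 ] rib slope deg (toward robot up) 26.3 yaw -168.0 roll -1.1
ft [-0.7 -0.4 -4.1] tcp [ 0.5768 -0.0264  0.1384]
[(0.92, np.int64(16485))]
[(0.73, np.int64(17985)), (0.64, np.int64(9807)), (0.16, np.int64(4771))]
```

View pics/bh.png

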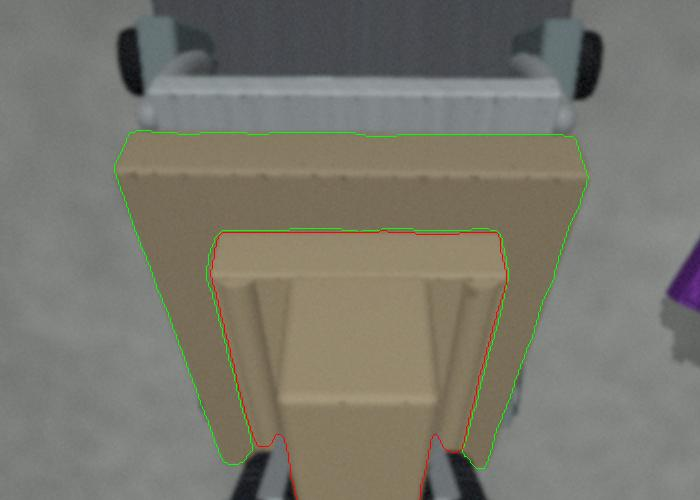

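```bash
python3 - <<'E'
from pnp import *
o=get_obs();p=cap('wrist')
uv=lambda L:[((x+300)/2,(y+40)/2) for x,y in L]
obj=[[.065,.05,0],[.065,-.05,0],[-.065,.05,0],[-.065,-.05,0]]
R,t,e=solve(p,obj,uv([(115,172),(588,178),(223,465),(487,469)]))
print('bed',t.round(4),'slope',np.degrees(np.arcsin(R[2,0])).round(1),'yaw',np.degrees(np.arctan2(R[1,0],R[0,0])).round(1),'n',R[:,2].round(3),'roll',np.degrees(np.arcsin(R[2,1])),e.round(2))
print('slip in bed',R.T@(np.array([.5577,-.0318,.109])-t))
E
```

```text
bed [ 0.5646 -0.032   0.0963] slope 27.6 yaw -168.0 n [0.454 0.095 0.886] roll -0.08388846130489093 0.8
slip in bed [ 0.01182961 -0.00163872  0.00811649]
```

>>> arm_command(increments=[[[0,0,-0.5],0],[[-0.1,0,-0.5],0],[[-0.2,0,-0.5],0],[[-0.2,0,-0.4],0]])

```text
time: 15.9
eef_pos: [0.5769, -0.0256, 0.1221]
ee_rot: [[-0.217, 0.155, -0.964], [0.976, 0.013, -0.217], [-0.021, -0.988, -0.154]]
ft_force: [0.1, -1.0, 13.1]
grip_width: 0.316
```

```bash
python3 inhand.py w12.png;python3 bedhom.py;python3 inhand.py
```

```text
score 0.67 iou 0.9884398930129449 x [6.149e-01 1.600e-03 3.940e-02 4.000e-04 2.700e-03]
slip pos [ 0.5579 -0.0309  0.0925] rib slope deg (toward robot up) 26.4 yaw -167.9 roll -1.2
ft [ 0.1 -1.  13.1] tcp [ 0.5769 -0.0256  0.1221]
[(0.98, np.int64(21559))]
[(0.98, np.int64(10535)), (0.79, np.int64(18113))]
score 0.89 iou 0.9882602034410964 x [ 0.6396  0.0011  0.0397  0.0009 -0.0087]
slip pos [ 0.5578 -0.0311  0.0932] rib slope deg (toward robot up) 27.7 yaw -168.6 roll -1.1
ft [ 0.2 -0.4 10.7] tcp [ 0.5772 -0.0255  0.1228]
```

View pics/bh.png

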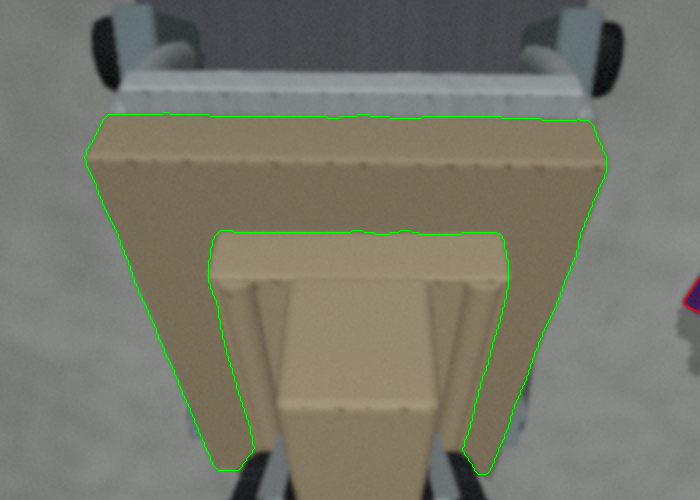

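```bash
python3 - <<'E'
from pnp import *
o=get_obs();p=cap('wrist');print(o['ft_force'],o['eef_pos'])
uv=lambda L:[((x+300)/2,(y+40)/2) for x,y in L]
obj=[[.065,.05,0],[.065,-.05,0],[-.065,.05,0],[-.065,-.05,0]]
B=[(87,157),(607,161),(214,471),(491,475)]
R,t,e=solve(p,obj,uv(B))
print('bed',t.round(4),'slope',np.degrees(np.arcsin(R[2,0])).round(1),'yaw',np.degrees(np.arctan2(R[1,0],R[0,0])).round(1),'n',R[:,2].round(3),e.round(2))
print('slip in bed',R.T@(np.array([.5578,-.0311,.0932])-t))
H,_=cv2.findHomography(np.array(uv(B)),np.array(obj)[:,:2])
print(cv2.perspectiveTransform(np.array([uv([(218,232),(501,234)])]),H))
# with known bed orientation, sink from slip pos
n=np.array([.454,.095,.886]);print('sink est',-n@(np.array([.5578,-.0311,.0932])-np.array([.5646,-.032,.0963])))
p=cap('scene');save(p,'s12.png',(220,120,340,240),5)
print(get_obs()['ft_force'],get_obs()['time'])
E
```

```text
[-0.2567195   0.20526035 11.02621946] [ 0.57721154 -0.02548724  0.12280156]
bed [ 0.5606 -0.0327  0.0908] slope 27.2 yaw -167.9 n [0.446 0.101 0.889] 0.62
slip in bed [ 0.00325802 -0.00216654  0.00107672]
[[[ 0.04660385  0.02798573]
  [ 0.04677821 -0.03313102]]]
sink est 0.005748300000000006
[-5.97100289e-03 -4.44267250e-01  1.11657068e+01] 16.35
```

View pics/s12.png

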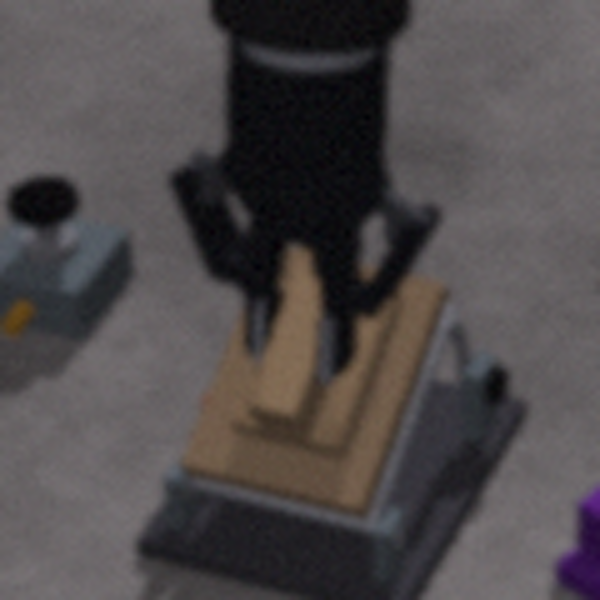

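```bash
python3 - <<'E'
from pnp import *
o=get_obs();p=cap('wrist');np.savez('wlast.npz',P=p['P'],fx=p['fx'],fy=p['fy'],cx=p['cx'],cy=p['cy'],color=p['color'])
im=p['color'][:,:,::-1]
c=cv2.resize(im[125:185,240:420],None,fx=4.4,fy=4.4,interpolation=cv2.INTER_CUBIC)
c=cv2.convertScaleAbs(c,alpha=1.6,beta=-60)
cv2.imwrite('pics/edge.png',c)
E
```

```text
(no output)
```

View pics/edge.png

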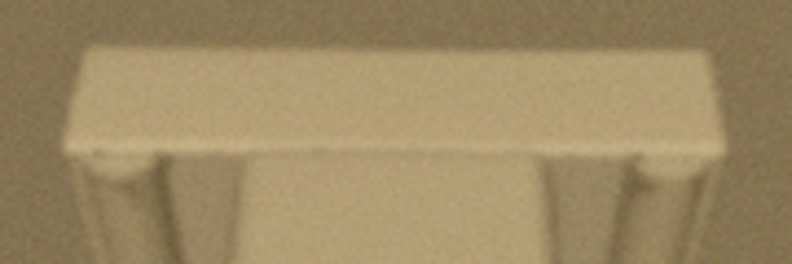

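```bash
python3 - <<'E'
from pnp import *
d=np.load('wlast.npz');im=d['color'][:,:,::-1]
c=cv2.resize(im[125:235,250:410],None,fx=5,fy=5,interpolation=cv2.INTER_CUBIC)
c=cv2.convertScaleAbs(c,alpha=1.9,beta=-90)
for k in range(0,800,100): cv2.line(c,(k,0),(k,6),(0,0,255),1)
cv2.imwrite('pics/edge2.png',c)
E
```

```text
(no output)
```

View pics/edge2.png

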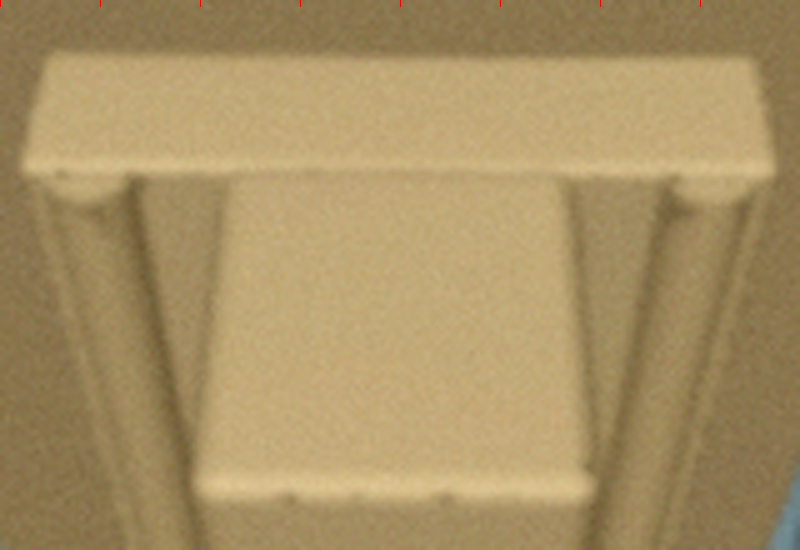

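```bash
python3 - <<'E'
from pnp import *
d=np.load('wlast.npz');p={k:d[k] for k in d}
uv=[(x/5+250-.4,y/5+125-.4) for x,y in [(48,55),(754,60),(22,170),(776,174),(195,488),(595,490)]]
X=.045
obj=[[X,.03,0],[X,-.03,0],[X,.03,.014],[X,-.03,.014],[X,.014,.044],[X,-.014,.044]]
rng=np.random.default_rng(0);out=[]
for i in range(60):
    n=rng.normal(0,.3,(6,2))*(i>0)
    R,t,e=solve(p,obj,np.array(uv)+n)
    r=[np.degrees(np.arcsin(R[2,0])),np.degrees(np.arctan2(R[1,0],R[0,0])),np.degrees(np.arcsin(R[2,1]))]
    out.append(r+list(t))
    if i==0: print(np.round(r,2),t.round(4),e)
print(np.std(out,0).round(4))
o=get_obs();print(o['ft_force'],o['time'])
E
```

```text
[  28.26 -167.99    0.68] [ 0.5576 -0.0307  0.0918] 1.2121371834940078
[2.553e-01 2.327e-01 1.842e-01 1.000e-04 2.000e-04 3.000e-04]
[-0.39443958 -0.43706638 11.17850386] 16.4
```

```bash
python3 - <<'E'
from h import *
o=get_obs();print(o['time'],o['ft_force'],o['eef_pos'],o['grip_width'])
print(workorder.finish_job())
E
```

```text
16.4 [-0.39443958 -0.43706638 11.17850386] [ 0.57727221 -0.02547986  0.12285022] 0.3092689630604934
the job is handed in; nothing more can be done
None
```

I pushed the air valve plunger to its stop and let it come back up. I then gripped the buff slip by its rib and pressed it flush on the sloped bed. The job was handed in at 16.4 s, still gripping and pressing; no verdict was reported.

**Placing:** The tool can only turn about the vertical, so I tilted the slip by pushing its uphill edge against the bed until it pivoted in the fingers. The first placing sat about 12 mm downhill of centre, so I lifted it, moved it uphill and pressed again.

**Last checks:**

| Check | Result | Limit |
|---|---|---|
| Slip position on the bed | about +2 to +3 mm up the slope, −2 mm across | ±18 mm |
| Slip angle against the bed | 27.7–28.3° against 27.2–27.8° | within 2° |
| Rib direction | within about 1° of straight up the slope | 8° |
| Gap to the bed | about 1 mm from the picture fit | 3 mm |
| Bed sinking | about 5.7 mm from the pictures, about 6.5 mm from the push force | 3 mm or more |
| Push force on the slip | about 14 N, steady | under 45 N |
| Grip | holding at the rib's width | 8 N or more (finger force not measured) |
| Plunger | up in the last scene picture checked | up |

**Disagreement:** The two estimates of the slip's sideways roll do not agree. The in-hand fit gives about −1.1° because it takes roll from the gripper, while the end-face fit gives +0.7°. Both are inside the 2° limit, but the roll is less certain than the rest.

The mallet, chisel and offcut were never approached closely; I did not re-measure their positions at the end.

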